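# Set out the bench pin with a cap to engrave and hold it

### The arm

A 6-joint arm with a two-finger parallel gripper is mounted at the origin on the work surface. World frame = base frame: x ahead of the robot, y to its left, z up, the work surface at z = 0. Lengths are in mm, angles in rad, forces in N, time in s.
With the tool pointing down it reaches from about 400 to 925 mm from the base axis. Payload 12.5 kg.
Tool frame: the origin (TCP) lies between the finger pads; the fingertips stand 11 mm ahead of it and the grasp point (between the pads) lies 8 mm behind it; y points along the fingers, x is the direction in which the jaws open and shut, and the axes are right-handed (so a half turn about y gives the same grasp; the last joint's range is limited). The gripper opens to 95 mm and grips with 3 to 60 N. Pads are 20 mm wide; open, the fingers measure 119 mm over their backs; the gripper's body (75 mm by 180 mm) begins 59 mm behind the grasp point.
Start: joints at [-1.446, 0.491, 1.559, -0, 1.092, -0.106], TCP at [142.995, -608.439, 225.661] pointing down, gripper open.
Joint ranges: [-3.1, 3.1], [-0.84, 2.19], [0.05, 2.79], [-1.13, 4.28], [0.06, 2.93], [-2.69, 2.69]. Speed limits (rad/s): [2.22, 2.22, 2.79, 3.14, 3.14, 3.14].

### API

Orientations are given as [roll, pitch, yaw] about the fixed x, y, z axes, in that order (R = Rz(yaw) Ry(pitch) Rx(roll)).
In Python, from cell import env gives the robot as it stands.
- The arm moves only by the tool jog_arm, never from a script. Its argument "series" is a list of rows, each an object of numbers: "dx", "dy", "dz": the shift along the world's x, y, z in m; "rx", "ry", "rz": the turn, a rotation vector about the world's x, y, z in degrees; "gripper": the opening, from 0 (shut) to 1 (fully open). A call has 1 to 12 rows; each row shifts and turns the commanded pose from where the row before left it; what a row does not reach is not made up. A row lasts 1/10 s, in which the tool goes at most 50 mm and 8.59 degrees, less where a joint would pass 70% of its speed; a pose out of reach is approached as far as the arm can. A call is refused whole if a number of a shift passes 0.05 or a number of a turn 8.59, either way. A call with a gripper value outside its range is refused whole. The fingers move at their own pace and stop on an object; the grip force is fixed at half the most. Time passes only in rows, so rows that do not move let the fingers close. It gives the time, the measured TCP pose, the force and the opening at its end, in the units of the state.
- env.state(): the state, without advancing time (a new reading comes with each control period).
- env.read_camera(name): name is "side" or "top" or "wrist"; returns the picture (400x640x3 uint8, red, green, blue); there is no depth.
- env.camera_info(name): a dict with "camera_matrix" (3x3 intrinsics, pixels), "R" (3x3) and "t" (3): a world point X has camera coordinates R X + t; the wrist camera has in their place "mount" (4x4, takes a point from camera to tool coordinates, whose origin is the TCP and whose axes are the tool frame's). Camera axes: x right, y down, z forward; pixel columns grow to the right and rows downward; lengths in mm; the calibration is good to about 2 mm. A picture is of the moment at which its call begins: read the wrist's pose just before it. camera_info takes no time and is no camera call.
- env.job_done(): hands the job in, once; it reports no verdict.
The state is a dict: "t": time; "joints": joint angles; "qvel": joint speeds; "tau": joint torques, N m; "eef_pos": TCP position; "tcp_rot": TCP orientation; "ft_force": force on the tool from outside, world axes, zero at the start; "moment": the same for the moment, N m; "opening": opening from 0.0 (shut) to 1.0 (fully open).
Only numpy, scipy, OpenCV 4.12 (cv2) and the standard library are available. Lean on these libraries where they do the work, as an engineer would, in place of code of your own. Each camera call takes 0.05 s, during which the arm holds its last target.

### The job

First seat the brass cap that already lies rim-down (closed face up) in the round pocket of the wooden bench-pin board, still rim-down, before moving the board, and let go of it. Then slide the board outward between its fences, forked end leading, until the dark line across the board is level with the block's outer edge, and hold the board flat by its knobbed tail so that it does not tip: finish while still holding it there. Do not let the board tip on the way, and leave the other cap, which lies open side up, and everything else on the bench where they are.

Things in the scene. Friction and masses are not known exactly. Their poses are not given: they have to be found in the camera images.
- block: Fixed wooden block, 220 (x) x 120 (y) x 50 mm high, standing on the table; origin at the centre of its underside, z up. Its +x is the outward direction in which the board slides, level. Two aluminium fences, 8 mm wide and high, run along x on its top, 84 mm apart inside, flush with its ends. No stop lengthways.
- block_edge (a point): Middle of the block's outer (+x) top edge, 110 mm along +x from the block's origin and 50 mm above the table; axes as the block's.
- board: Loose pale wooden board, plate 220 (x) x 80 (y) x 16 mm, 0.28 kg, between the fences (2 mm play each side). Origin: centre of the underside; z up; +x outward, forked end, two prongs to x = +141. Pocket at x = +75, dark line at x = -10, knob at x = -88. Starts with the line 80 to 115 mm inside the edge, stable also with the cap in; with the line at the edge it tips unless the tail is held (about 2 N at the knob).
- board_line (a point): Middle of the dark line, 3 mm wide, that runs across the board; on the board's top face. Axes as the board's.
- board_knob (a point): Centre of the top of the upright dark wooden knob on the board's tail, a plain cylinder 24 mm in diameter standing 36 mm above the board's top face; rigidly fixed to the board. Axes as the board's.
- board_seat (a point): Centre of the floor of the round pocket: 44 mm in diameter, 7 mm deep, so this point lies 7 mm below the board's top face. Axes as the board's.
- cap: Brass cap to be seated: a round hollow cup, 40 mm outside diameter, 26 mm high, 3 mm wall, about 0.12 kg, straight-sided but for a 4 mm bevel at its closed end. It lies rim-down on the table; origin at the centre of its rim plane (underside as it lies), z towards the closed face (up).
- cap_open: A second brass cap of the same size that lies rim-up, open like a cup; to be left alone. Origin at the centre of its underside (the closed face), z up. It and the cap swap places between starts.
- ring: Bystander: brass ring, 52 mm across, 8 mm high, lying flat; origin centre of underside.
- bangle: Bystander: copper ring, 68 mm across, 10 mm high, lying flat; origin centre of underside.
- graver: Bystander: screwdriver-like graver, 170 mm long, lying; wooden handle.
- hammer: Bystander: hammer, 240 mm long, lying beyond the block.
- jar: Bystander: jar with brass lid, 52 mm across, 70 mm high, standing; origin centre of underside.
- dapping: Bystander: steel block, 50 mm cube; origin centre of underside.
- pot: Bystander: white cup, 70 mm across, 80 mm high, standing; origin centre of underside.
There are look-alikes about, which are no part of the job. Leave any orange or red look-alike of the cap alone.

How it is judged:
By the outcome, as a careful person would: the job done as asked, in the order asked, and still so for the second after the job is handed in, while the arm keeps its last pose, push and grip.
It also fails if it takes over 51 s, if anything falls off the work surface, if the arm or the gripper's body presses on something with over 40 N, if the wrist force passes 120 N, or if a joint passes its speed limit or range.

## Working session

There is one attempt and no reset: what is moved stays moved. The work goes in short steps, Python scripts to look and compute and a tool call to move; the robot and the scene stay as the last step left them, time stands still between calls to the robot, and variables do not carry over. Pictures are saved under pics/ and viewed, and the job is handed in when it is done.

Besides the shell and the picture viewer there is one more tool, called after ">>>" as name(argument=value, ...) on one line, values as JSON. jog_arm: Moves the arm, as the interface text tells. Its arguments: {"type":"object","properties":{"series":{"type":"array"}},"required":["series"]}

```bash
ls; mkdir -p pics
python3 - <<'E'
from cell import env
import cv2
s=env.state();print(s)
for n in ["side","top","wrist"]:
    im=env.read_camera(n);cv2.imwrite(f"pics/{n}0.png",im[:,:,::-1])
    i=env.camera_info(n);print(n,{k:(v.tolist() if hasattr(v,'tolist') else v) for k,v in i.items()})
E
```

```text
pics
{'t': 0.0, 'joints': array([-1.44558846e+00,  4.91544405e-01,  1.55945520e+00, -5.37760348e-06,
        1.09171586e+00, -1.05619910e-01]), 'qvel': array([ 2.23925167e-05, -1.91085011e-06, -6.33814789e-04, -1.59371187e-03,
       -6.01438196e-04, -4.80045264e-04]), 'tau': array([-3.87632845e-04, -6.12645864e+01, -2.58184004e+01,  6.91613881e-02,
        4.81963798e-02, -9.89821251e-05]), 'eef_pos': array([ 142.96837303, -608.1825154 ,  225.06918135]), 'tcp_rot': array([-1.57068270e+00,  1.11706173e-03, -1.33996601e+00]), 'ft_force': array([-0.01267403, -0.12207935,  0.00877527]), 'moment': array([-0.00294396, -0.01282078, -0.06019563]), 'opening': 1.0024130469289045}
side {'camera_matrix': [[373.1502393769797, 0.0, 315.9435484274688], [0.0, 373.1502393769797, 204.03013078490963], [0.0, 0.0, 1.0]], 'R': [[0.9827252825113969, -0.1845466875581084, 0.01391183755746061], [-0.10480514633111361, -0.6168974281617394, -0.7800342584976288], [0.15253491539778402, 0.7651013548797058, -0.6255821419652494]], 't': [-533.7175990792341, 146.5236711875609, 938.8943104584757]}
top {'camera_matrix': [[467.08945124197396, 0.0, 326.4667345261709], [0.0, 467.08945124197396, 198.4161053500697], [0.0, 0.0, 1.0]], 'R': [[-0.022245600805358895, -0.9996435945711281, -0.014758627230297375], [-0.9835575429642108, 0.024529205486047933, -0.1789214290028671], [0.17921967783425286, 0.010535744451033807, -0.9837526646296055]], 't': [27.393733159233168, 560.1914336181345, 1374.579922268228]}
wrist {'camera_matrix': [[341.30906908996286, 0.0, 319.5107845105029], [0.0, 341.30906908996286, 200.59127447335595], [0.0, 0.0, 1.0]], 'mount': [[0.9999993061341039, -0.0011742391902219331, 9.430605919614351e-05, -0.620460731377781], [-0.0003977813359407544, -0.261232727529427, 0.9652757656947276, -159.62014799165854], [-0.001108828804383779, -0.9652751334359846, -0.2612330133593805, 74.03994467569628], [0.0, 0.0, 0.0, 1.0]]}
```

View images.

View pics/top0.png

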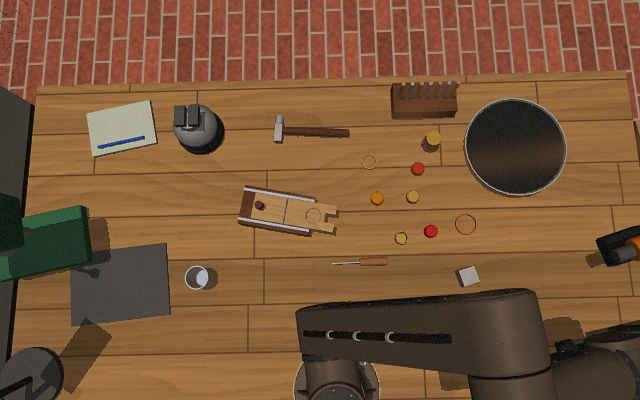

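View pics/side0.png

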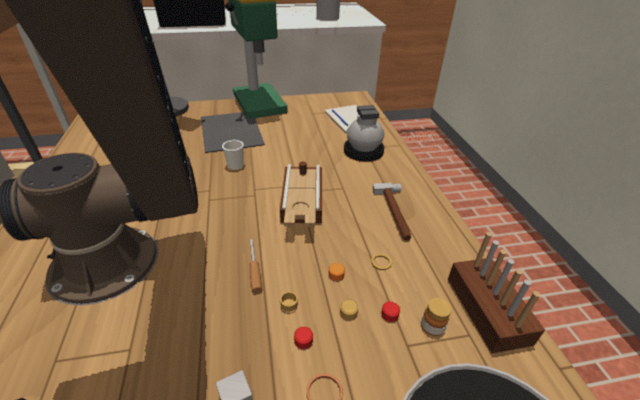

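View pics/wrist0.png

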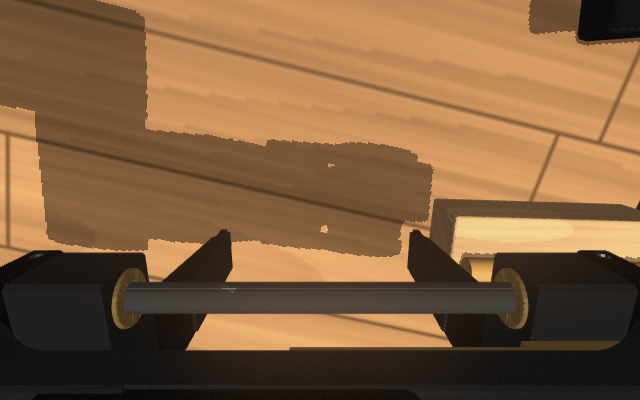

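```bash
python3 - <<'E'
import cv2,numpy as np
t=cv2.imread("pics/top0.png");s=cv2.imread("pics/side0.png")
a=cv2.resize(t[180:260,230:350],None,fx=5,fy=5,interpolation=cv2.INTER_CUBIC)
b=cv2.resize(t[150:250,360:480],None,fx=5,fy=5,interpolation=cv2.INTER_CUBIC)
c=cv2.resize(s[250:350,240:420],None,fx=4,fy=4,interpolation=cv2.INTER_CUBIC)
d=cv2.resize(s[150:250,240:360],None,fx=5,fy=5,interpolation=cv2.INTER_CUBIC)
for n,i in zip("abcd",(a,b,c,d)): cv2.imwrite(f"pics/c_{n}.png",i)
E
cat > h.py <<'E'
import numpy as np
from cell import env
def proj(n,X,info=None):
    i=info or env.camera_info(n);K=np.array(i["camera_matrix"]);p=(np.array(i["R"])@np.atleast_2d(X).T).T+np.array(i["t"]);q=(K@p.T).T;return q[:,:2]/q[:,2:]
def unproj(n,uv,z):
    i=env.camera_info(n);K=np.array(i["camera_matrix"]);R=np.array(i["R"]);t=np.array(i["t"])
    d=R.T@np.linalg.solve(K,[uv[0],uv[1],1]);o=-R.T@t;return o+d*(z-o[2])/d[2]
from scipy.spatial.transform import Rotation as Ro
def wcam(st):
    i=env.camera_info("wrist");M=np.array(i["mount"]);T=np.eye(4);T[:3,:3]=Ro.from_euler("xyz",st["tcp_rot"]).as_matrix();T[:3,3]=st["eef_pos"]
    W=np.linalg.inv(T@M);return dict(camera_matrix=i["camera_matrix"],R=W[:3,:3],t=W[:3,3])
def unprojw(w,uv,z):
    K=np.array(w["camera_matrix"]);R=w["R"];d=R.T@np.linalg.solve(K,[uv[0],uv[1],1]);o=-R.T@w["t"];return o+d*(z-o[2])/d[2]
E
python3 - <<'E'
from h import *
for n,uv,z in [("top",(413,196),26),("side",(349,306),26),("top",(401,238),26),("side",(289,297),26),("top",(377,198),26),("side",(337,268),26)]:
    print(n,uv,unproj(n,uv,z).round(1))
for n,uv,z in [("top",(314,215),66),("top",(260,205),102),("side",(303,165),102)]:
    print(n,uv,unproj(n,uv,z).round(1))
E
```

```text
top (413, 196) [ 566.1 -253.9   26. ]
side (349, 306) [ 568.7 -253.3   26. ]
top (401, 238) [ 436.8 -210.2   26. ]
side (289, 297) [ 442.8 -206.6   26. ]
top (377, 198) [ 562.6 -142.2   26. ]
side (337, 268) [ 567.8 -142.1   26. ]
top (314, 215) [508.3  52.5  66. ]
top (260, 205) [536.6 209.3 102. ]
side (303, 165) [540.9 205.7 102. ]
```

View pics/c_a.png

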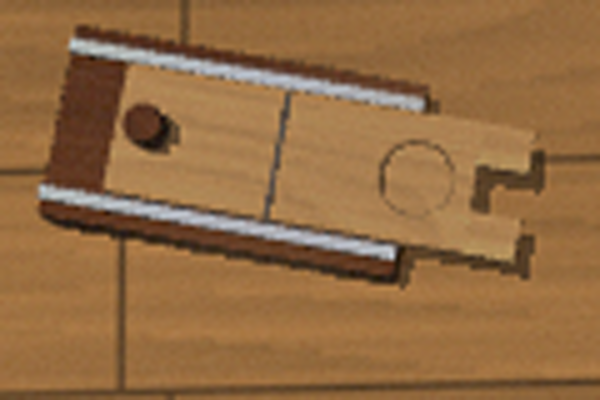

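View pics/c_b.png

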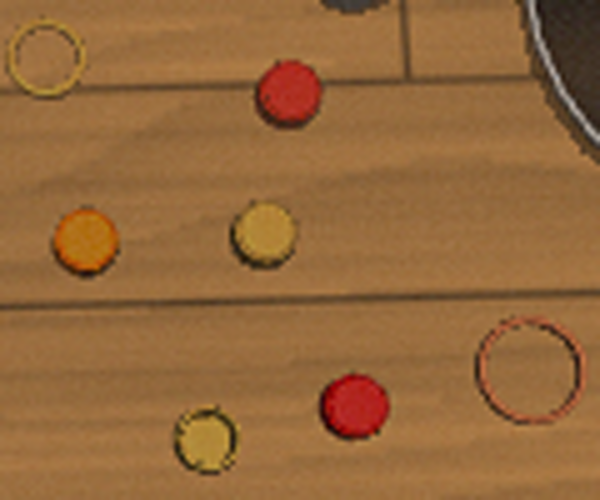

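View pics/c_c.png

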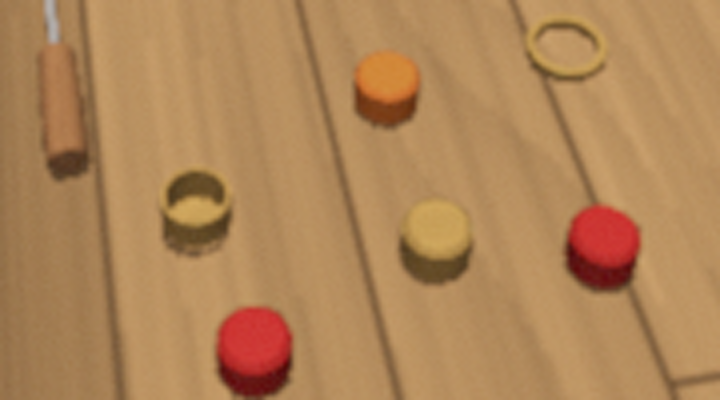

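View pics/c_d.png

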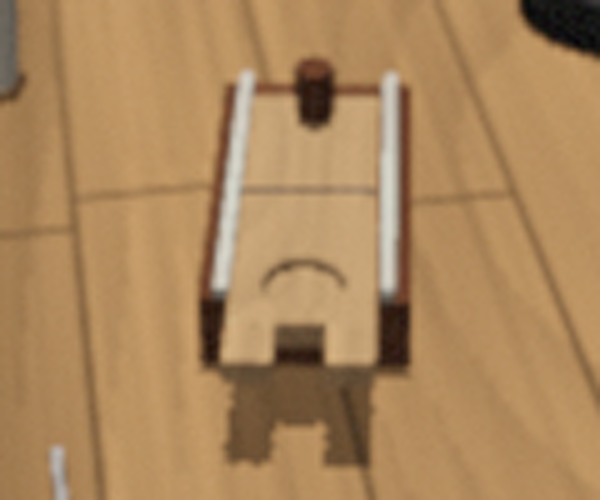

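Candidates, top picture: plain brass cap (413,197), rim-up brass cap (401,238, hollow in both views), orange (377,198), reds (418,168) and (431,231), jar lid (433,138). The one to seat is (413,197): brass, with a closed face up. In the side view it is (349,306). It lies at about (567,-254). I'll go above it for a close look.

>>> jog_arm(series=[{"dx":0.035,"dy":0.029,"dz":0.0,"rz":-2},{"dx":0.035,"dy":0.029,"dz":0.0,"rz":-2},{"dx":0.035,"dy":0.029,"dz":0.0,"rz":-2},{"dx":0.035,"dy":0.029,"dz":0.0,"rz":-2},{"dx":0.035,"dy":0.029,"dz":-0.005,"rz":-2},{"dx":0.035,"dy":0.029,"dz":-0.01,"rz":-2},{"dx":0.035,"dy":0.029,"dz":-0.015,"rz":-2},{"dx":0.035,"dy":0.029,"dz":-0.015,"rz":-2},{"dx":0.035,"dy":0.029,"dz":-0.015,"rz":-2},{"dx":0.035,"dy":0.029,"dz":-0.015,"rz":-2},{"dx":0.035,"dy":0.029,"dz":-0.015,"rz":-2},{"dx":0.035,"dy":0.029,"dz":-0.015,"rz":-2,"gripper":0.7}])

```text
$.series[0]: bad value
```

>>> jog_arm(series=[{"dx":0.004,"dy":0.006,"gripper":0.7},{"gripper":0.7},{"gripper":0.7}])

```text
$.series[0]: bad value
```

```bash
cat > shot.py <<'E'
import sys,cv2,pickle
from h import *
st=env.state();im=env.read_camera("wrist");n=sys.argv[1]
cv2.imwrite(f"pics/{n}.png",im[:,:,::-1]);pickle.dump((st,wcam(st)),open(n+".pkl","wb"))
print(st["t"],st["eef_pos"].round(1),st["tcp_rot"].round(4),st["ft_force"].round(1),round(st["opening"],3),st["joints"].round(2))
E
python3 shot.py w1
```

```text
0.15 [ 143.  -608.3  225.2] [-1.5707e+00  8.0000e-04 -1.3400e+00] [ 0.5 -0.3  0.2] 1.003 [-1.45  0.49  1.56 -0.    1.09 -0.11]
```

View pics/w1.png

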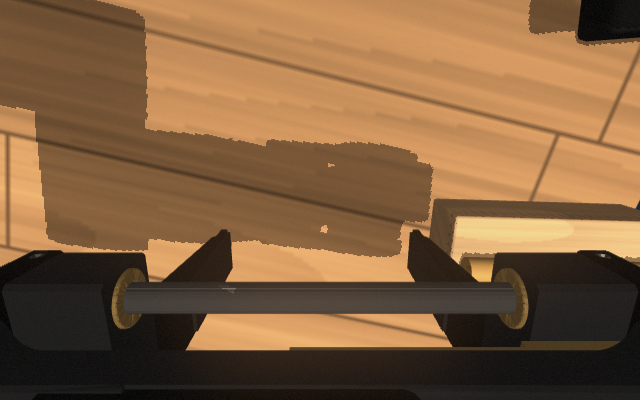

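The calls were refused, so a row probably needs all seven keys. I'll test one row.

>>> jog_arm(series=[{"dx":0.035,"dy":0.029,"dz":0.0,"rx":0,"ry":0,"rz":-2,"gripper":1}])

```text
t: 0.3
eef_pos: [175.8, -581.3, 225.0]
tcp_rot: [-1.571, -0.001, -1.379]
ft_force: [1.0, 0.2, 0.2]
opening: 0.999
```

>>> jog_arm(series=[{"dx":0.035,"dy":0.029,"dz":0,"rx":0,"ry":0,"rz":-2,"gripper":1},{"dx":0.035,"dy":0.029,"dz":0,"rx":0,"ry":0,"rz":-2,"gripper":1},{"dx":0.035,"dy":0.029,"dz":0,"rx":0,"ry":0,"rz":-2,"gripper":1},{"dx":0.035,"dy":0.029,"dz":-0.005,"rx":0,"ry":0,"rz":-2,"gripper":1},{"dx":0.035,"dy":0.029,"dz":-0.01,"rx":0,"ry":0,"rz":-2,"gripper":1},{"dx":0.035,"dy":0.029,"dz":-0.015,"rx":0,"ry":0,"rz":-2,"gripper":1},{"dx":0.035,"dy":0.029,"dz":-0.015,"rx":0,"ry":0,"rz":-2,"gripper":0.7},{"dx":0.035,"dy":0.029,"dz":-0.015,"rx":0,"ry":0,"rz":-2,"gripper":0.7},{"dx":0.035,"dy":0.029,"dz":-0.015,"rx":0,"ry":0,"rz":-2,"gripper":0.7},{"dx":0.035,"dy":0.029,"dz":-0.015,"rx":0,"ry":0,"rz":-2,"gripper":0.7},{"dx":0.035,"dy":0.029,"dz":-0.015,"rx":0,"ry":0,"rz":-2,"gripper":0.7},{"dx":0.004,"dy":0.006,"dz":0,"rx":0,"ry":0,"rz":0,"gripper":0.7}])

```text
t: 1.5
eef_pos: [569.1, -251.0, 118.4]
tcp_rot: [-1.573, 0.001, -1.756]
ft_force: [-0.5, -0.8, -0.8]
opening: 0.703
```

>>> jog_arm(series=[{"dx":0,"dy":0,"dz":0,"rx":0,"ry":0,"rz":0,"gripper":0.7},{"dx":0,"dy":0,"dz":0,"rx":0,"ry":0,"rz":0,"gripper":0.7}])

```text
t: 1.7
eef_pos: [566.5, -255.0, 121.0]
tcp_rot: [-1.571, -0.0, -1.759]
ft_force: [0.1, -0.2, 0.3]
opening: 0.698
```

```bash
python3 shot.py w2
```

```text
1.7 [ 566.5 -255.   121. ] [-1.5708e+00 -3.0000e-04 -1.7587e+00] [ 0.1 -0.2  0.3] 0.698 [-0.53  0.6   1.67 -0.    0.87  1.23]
```

View pics/w2.png

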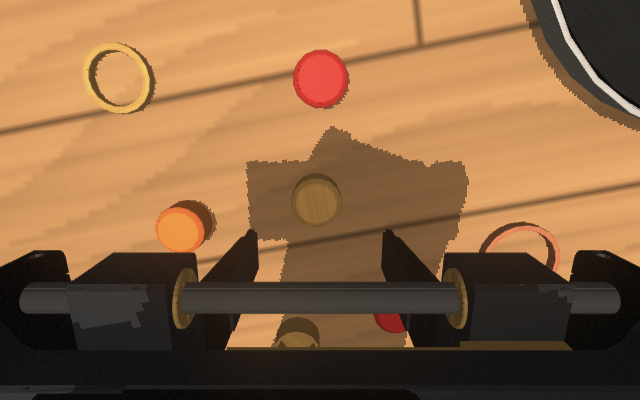

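Run:
```python
import cv2,pickle
from h import *
st,w=pickle.load(open("w2.pkl","rb"))
im=cv2.imread("pics/w2.png")
for uv,z in [((316,200),26),((316,200),0)]: print(uv,unprojw(w,uv,z).round(1))
c=np.array([566.,-254.])
th=np.linspace(0,2*np.pi,60)
s=8;x0,y0=270,155
big=cv2.resize(im[y0:y0+85,x0:x0+95],None,fx=s,fy=s,interpolation=cv2.INTER_CUBIC)
c=unprojw(w,(316,200),26)[:2]
for r,z,col in [(20,22,(0,255,0)),(16,26,(255,0,0)),(20,0,(0,0,255))]:
    P=np.c_[c[0]+r*np.cos(th),c[1]+r*np.sin(th),0*th+z]
    p=(proj("",P,w)-[x0,y0]+.5)*s-.5
    cv2.polylines(big,[p.round().astype(int)],True,col,1)
cv2.imwrite("pics/w2c.png",big)
```

```text
(316, 200) [ 572.4 -252.6   26. ]
(316, 200) [ 565.6 -251.     0. ]
```

View pics/w2c.png

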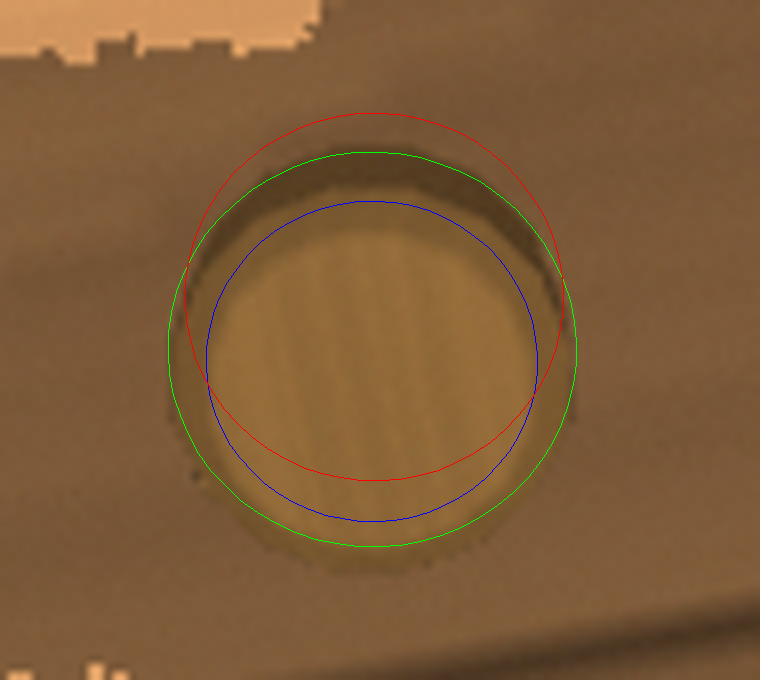

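The close crop shows a closed brass face with its bevel, so this is the right cap. Its centre is about (569.8,-252).

>>> jog_arm(series=[{"dx":0.003,"dy":0.003,"dz":-0.03,"rx":0,"ry":0,"rz":0,"gripper":0.7},{"dx":0,"dy":0,"dz":-0.03,"rx":0,"ry":0,"rz":0,"gripper":0.7},{"dx":0,"dy":0,"dz":-0.025,"rx":0,"ry":0,"rz":0,"gripper":0.7},{"dx":0,"dy":0,"dz":-0.015,"rx":0,"ry":0,"rz":0,"gripper":0.7},{"dx":0,"dy":0,"dz":0,"rx":0,"ry":0,"rz":0,"gripper":0.7},{"dx":0,"dy":0,"dz":0,"rx":0,"ry":0,"rz":0,"gripper":0.7}])

```text
t: 2.35
eef_pos: [570.0, -252.2, 21.5]
tcp_rot: [-1.57, -0.0, -1.76]
ft_force: [0.4, -0.1, 0.7]
opening: 0.7
```

>>> jog_arm(series=[{"dx":0,"dy":0,"dz":0,"rx":0,"ry":0,"rz":0,"gripper":0.3},{"dx":0,"dy":0,"dz":0,"rx":0,"ry":0,"rz":0,"gripper":0.3},{"dx":0,"dy":0,"dz":0,"rx":0,"ry":0,"rz":0,"gripper":0.3},{"dx":0,"dy":0,"dz":0,"rx":0,"ry":0,"rz":0,"gripper":0.3},{"dx":0,"dy":0,"dz":0,"rx":0,"ry":0,"rz":0,"gripper":0.3},{"dx":0,"dy":0,"dz":0,"rx":0,"ry":0,"rz":0,"gripper":0.3}])

```text
t: 2.95
eef_pos: [570.2, -251.5, 21.1]
tcp_rot: [-1.57, -0.0, -1.759]
ft_force: [-0.4, 0.6, 5.5]
opening: 0.413
```

>>> jog_arm(series=[{"dx":0,"dy":0,"dz":0.01,"rx":0,"ry":0,"rz":0,"gripper":0.3},{"dx":0,"dy":0,"dz":0.02,"rx":0,"ry":0,"rz":0,"gripper":0.3},{"dx":0,"dy":0,"dz":0.03,"rx":0,"ry":0,"rz":0,"gripper":0.3},{"dx":-0.012,"dy":0.038,"dz":0.012,"rx":0,"ry":0,"rz":0,"gripper":0.3},{"dx":-0.012,"dy":0.038,"dz":0.012,"rx":0,"ry":0,"rz":0,"gripper":0.3},{"dx":-0.012,"dy":0.038,"dz":0.012,"rx":0,"ry":0,"rz":0,"gripper":0.3},{"dx":-0.012,"dy":0.038,"dz":0.012,"rx":0,"ry":0,"rz":0,"gripper":0.3},{"dx":-0.012,"dy":0.038,"dz":0.012,"rx":0,"ry":0,"rz":0,"gripper":0.3},{"dx":-0.012,"dy":0.038,"dz":0.012,"rx":0,"ry":0,"rz":0,"gripper":0.3},{"dx":-0.012,"dy":0.038,"dz":0.012,"rx":0,"ry":0,"rz":0,"gripper":0.3},{"dx":-0.012,"dy":0.038,"dz":0.012,"rx":0,"ry":0,"rz":0,"gripper":0.3},{"dx":-0.012,"dy":0.038,"dz":0.012,"rx":0,"ry":0,"rz":0,"gripper":0.3}])

```text
t: 4.15
eef_pos: [461.1, 92.0, 189.6]
tcp_rot: [-1.571, 0.0, -1.759]
ft_force: [0.7, 0.3, -1.4]
opening: 0.408
```

>>> jog_arm(series=[{"dx":-0.007,"dy":0.038,"dz":0.01,"rx":0,"ry":0,"rz":0,"gripper":0.3},{"dx":0,"dy":0,"dz":0,"rx":0,"ry":0,"rz":0,"gripper":0.3},{"dx":0,"dy":0,"dz":0,"rx":0,"ry":0,"rz":0,"gripper":0.3},{"dx":0,"dy":0,"dz":0,"rx":0,"ry":0,"rz":0,"gripper":0.3}])

```text
t: 4.55
eef_pos: [455.0, 127.9, 198.5]
tcp_rot: [-1.571, -0.0, -1.759]
ft_force: [0.5, 0.2, -1.3]
opening: 0.415
```

```bash
python3 shot.py w3
```

```text
4.55 [455.  127.9 198.5] [-1.5711e+00 -3.0000e-04 -1.7593e+00] [ 0.5  0.2 -1.3] 0.415 [ 0.13  0.31  1.95 -0.    0.88  1.89]
```

View pics/w3.png

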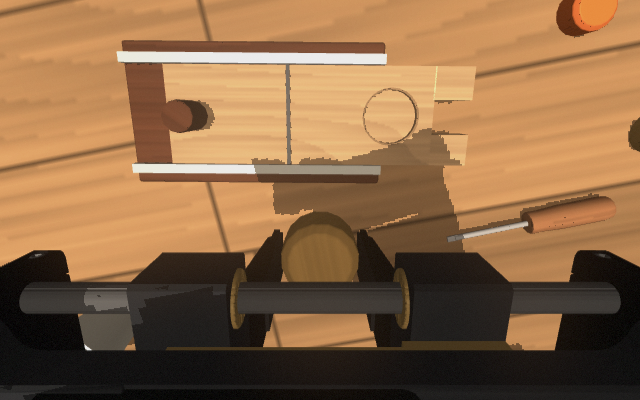

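Run:
```python
import cv2
im=cv2.imread("pics/w3.png")
a=cv2.resize(im[30:190,115:275],None,fx=5,fy=5,interpolation=cv2.INTER_CUBIC)[:600*5//3]
cv2.imwrite("pics/w3a.png",cv2.resize(im[35:185,110:310],None,fx=4,fy=4,interpolation=cv2.INTER_CUBIC))
cv2.imwrite("pics/w3b.png",cv2.resize(im[35:185,290:490],None,fx=4,fy=4,interpolation=cv2.INTER_CUBIC))
cv2.imwrite("pics/w3c.png",cv2.resize(im[195:305,260:380],None,fx=5,fy=5,interpolation=cv2.INTER_CUBIC))
```

```text
(no output)
```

View pics/w3a.png

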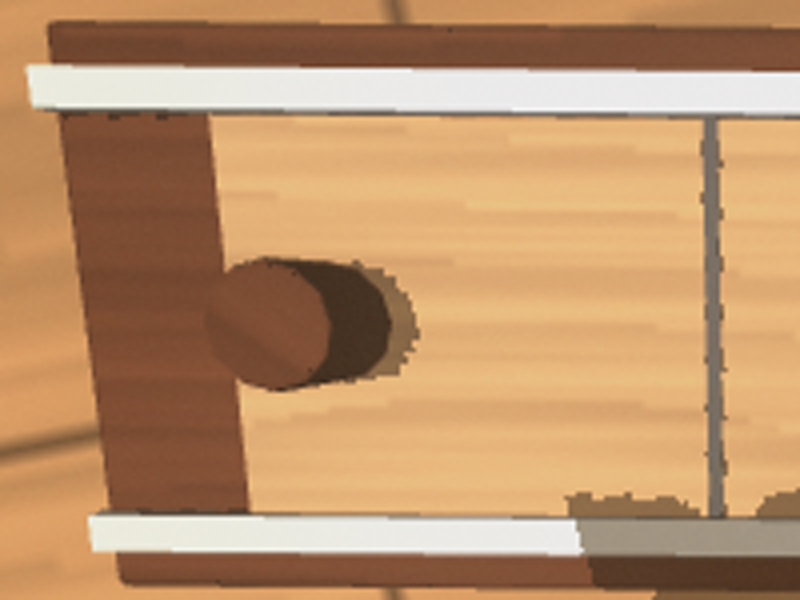

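View pics/w3b.png

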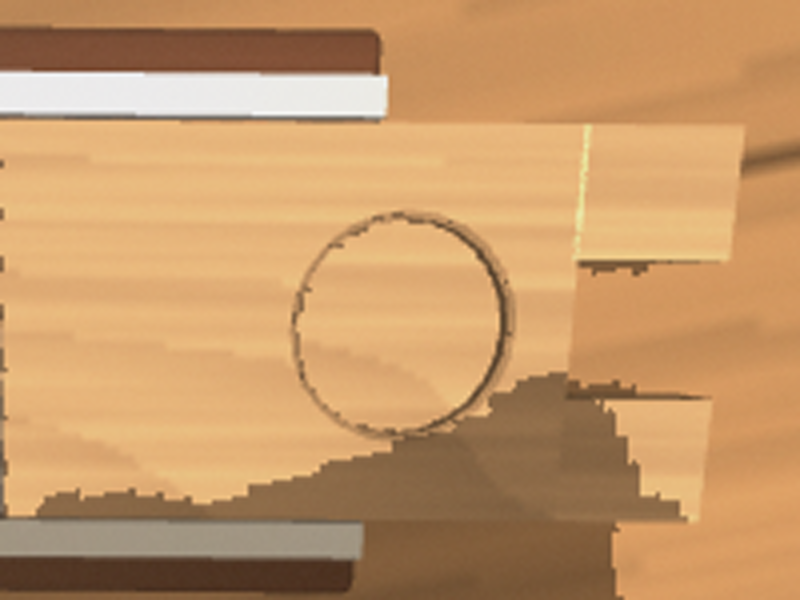

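View pics/w3c.png

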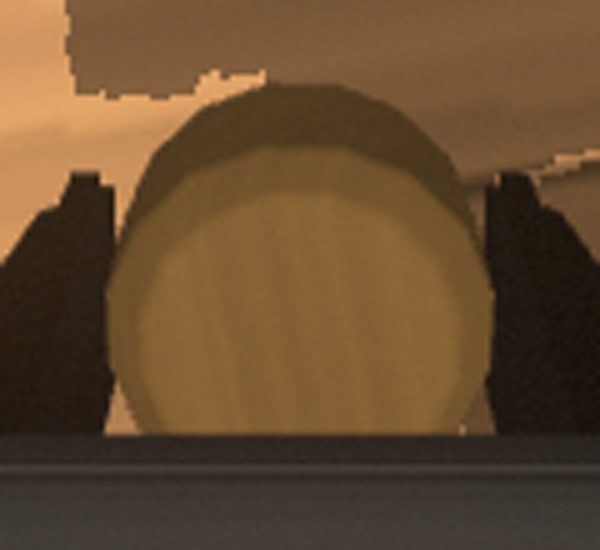

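```bash
cat > fit.py <<'E'
import cv2,pickle
from h import *
from scipy.optimize import least_squares
st,w=pickle.load(open("w3.pkl","rb"))
A=lambda u,v:((u+.5)/4-.5+110,(v+.5)/4-.5+35)
B=lambda u,v:((u+.5)/4-.5+290,(v+.5)/4-.5+35)
blk=[((-110,50,58),A(28,66)),((110,50,58),B(387,75)),((110,42,58),B(388,116)),((-110,-42,58),A(88,516)),((-110,-50,58),A(93,551)),((110,-42,58),B(364,521)),((110,-50,58),B(361,558))]
brd=[((141,40,66),B(745,126)),((141,-40,66),B(699,521)),((-110,-40,66),A(247,512)),((-110,40,66),A(209,116)),((-10,40,66),A(710,118)),((-10,-40,66),A(716,516)),((75,0,66),B(404,325)),((-88,0,102),A(267.5,324))]
def tf(p,X):
    c,s=np.cos(p[2]),np.sin(p[2]);X=np.array(X,float);return np.c_[p[0]+c*X[:,0]-s*X[:,1],p[1]+s*X[:,0]+c*X[:,1],X[:,2]+(p[3] if len(p)>3 else 0)]
def fit(d,n=4):
    X=[a for a,_ in d];U=np.array([b for _,b in d])
    r=least_squares(lambda p:(proj("",tf(p,X),w)-U).ravel(),[515,90,-1.76,0][:n]);return r.x,r.fun.reshape(-1,2)
for d in (blk,brd):
  for n in (3,4):
    p,f=fit(d,n);print(n,p.round(4));print(f.round(1).tolist())
p,_=fit(blk,3);q,_=fit(brd,3)
for nm,pp,X in [("edge",p,(110,0,50)),("line",q,(-10,0,66)),("pocket",q,(75,0,59)),("knob",q,(-88,0,102))]: print(nm,tf(pp,[X]).round(1))
R=Ro.from_euler("xyz",st["tcp_rot"]).as_matrix()
C=lambda u,v:((u+.5)/5-.5+260,(v+.5)/5-.5+195)
# cap: tool-frame points
def circ(o,r,h):
    th=np.linspace(0,2*np.pi,181);T=np.c_[o[0]+r*np.cos(th),0*th-(h-21.3)+o[2],o[1]+r*np.sin(th)]
    return proj("",T@R.T+st["eef_pos"],w)
def res(o):
    a=circ((o[0],o[1],0),20,22);b=circ((o[0],o[1],0),16,26)
    return [a[:,0].min()-C(107,0)[0],a[:,0].max()-C(494,0)[0],a[:,1].min()-C(0,145)[1],b[:,1].min()-C(0,190)[1],b[:,0].min()-C(137,0)[0],b[:,0].max()-C(464,0)[0]]
r=least_squares(res,[0,0]);print("cap in tool x,z",r.x.round(2),np.round(r.fun,1))
print("cap center world offset",(R@[r.x[0],0,r.x[1]]).round(2))
E
python3 fit.py
```

```text
3 [532.2074 170.5232  -1.7676]
[[-0.1, -0.0], [0.2, -0.1], [-0.6, 0.1], [0.3, -0.2], [0.3, -0.0], [-0.1, 0.3], [0.1, -0.1]]
4 [ 5.321983e+02  1.704987e+02 -1.767600e+00  2.087000e-01]
[[-0.3, -0.1], [0.3, -0.2], [-0.5, 0.1], [0.2, -0.2], [0.2, 0.0], [-0.0, 0.3], [0.2, -0.0]]
3 [524.6538 131.8391  -1.7682]
[[-0.3, -0.4], [-0.6, -0.0], [1.1, -0.0], [0.1, -0.5], [0.0, 0.0], [0.1, -0.1], [-0.4, 0.6], [-0.0, 0.2]]
4 [524.6332 131.8048  -1.7682   0.6065]
[[0.1, -0.4], [-0.2, 0.1], [0.9, 0.1], [-0.2, -0.6], [-0.0, -0.0], [0.1, 0.0], [-0.2, 0.6], [-0.3, 0.3]]
edge [[510.7  62.6  50. ]]
line [[526.6 141.6  66. ]]
pocket [[509.9  58.3  59. ]]
knob [[541.9 218.1 102. ]]
cap in tool x,z [-0.78 -0.57] [-0.8  0.8 -0.8  0.8  0.4 -0.4]
cap center world offset [-0.42  0.87 -0.  ]
```

>>> jog_arm(series=[{"dx":0.014,"dy":-0.018,"dz":0,"rx":0,"ry":0,"rz":-0.5,"gripper":0.3},{"dx":0.014,"dy":-0.018,"dz":0,"rx":0,"ry":0,"rz":0,"gripper":0.3},{"dx":0.014,"dy":-0.018,"dz":-0.02,"rx":0,"ry":0,"rz":0,"gripper":0.3},{"dx":0.0133,"dy":-0.0165,"dz":-0.02,"rx":0,"ry":0,"rz":0,"gripper":0.3},{"dx":0,"dy":0,"dz":-0.03,"rx":0,"ry":0,"rz":0,"gripper":0.3},{"dx":0,"dy":0,"dz":-0.02,"rx":0,"ry":0,"rz":0,"gripper":0.3},{"dx":0,"dy":0,"dz":-0.01,"rx":0,"ry":0,"rz":0,"gripper":0.3},{"dx":0,"dy":0,"dz":0,"rx":0,"ry":0,"rz":0,"gripper":0.3},{"dx":0,"dy":0,"dz":0,"rx":0,"ry":0,"rz":0,"gripper":0.3},{"dx":0,"dy":0,"dz":0,"rx":0,"ry":0,"rz":0,"gripper":0.3}])

```text
t: 5.6
eef_pos: [510.8, 58.0, 99.6]
tcp_rot: [-1.569, 0.0, -1.768]
ft_force: [0.3, -0.3, -1.4]
opening: 0.414
```

```bash
python3 shot.py w4
```

```text
5.6 [510.8  58.   99.6] [-1.5692e+00  2.0000e-04 -1.7677e+00] [ 0.3 -0.3 -1.4] 0.414 [-0.02  0.51  1.96 -0.    0.67  1.75]
```

View pics/w4.png

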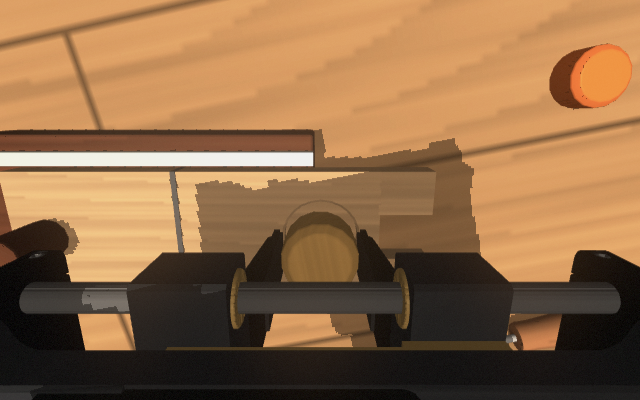

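Run:
```python
import cv2,pickle
from h import *
st,w=pickle.load(open("w4.pkl","rb"));im=cv2.imread("pics/w4.png")
x0,y0,s=270,185,7
big=cv2.resize(im[y0:y0+80,x0:x0+105],None,fx=s,fy=s,interpolation=cv2.INTER_CUBIC)
th=np.linspace(0,2*np.pi,181);off=(-.42,.87)
c=st["eef_pos"][:2]+off;zb=st["eef_pos"][2]-21.3
for cx,r,z,col in [((509.9,58.3),22,66,(0,0,255)),(c,20,zb,(255,0,0)),(c,20,zb+22,(0,255,0))]:
    P=np.c_[cx[0]+r*np.cos(th),cx[1]+r*np.sin(th),0*th+z]
    p=(proj("",P,w)-[x0,y0]+.5)*s-.5
    cv2.polylines(big,[p.round().astype(int)],True,col,1)
cv2.imwrite("pics/w4c.png",big)
```

```text
(no output)
```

View pics/w4c.png

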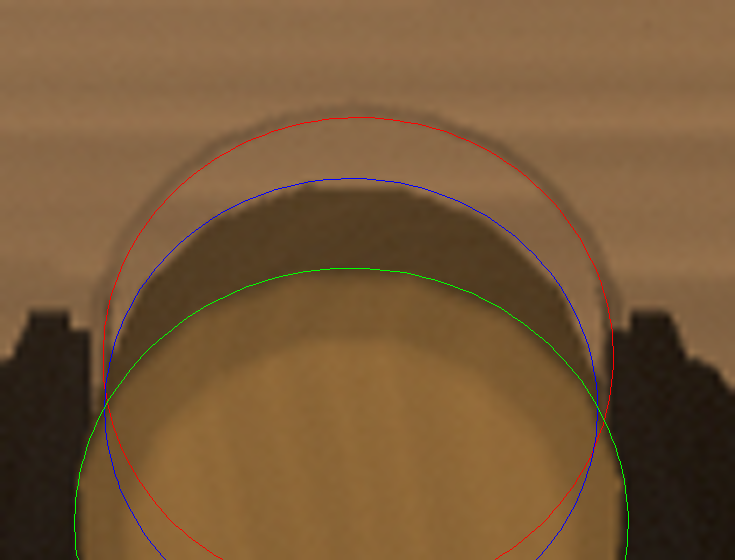

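>>> jog_arm(series=[{"dx":0,"dy":-0.0003,"dz":-0.006,"rx":0,"ry":0,"rz":0,"gripper":0.3},{"dx":0,"dy":0,"dz":-0.005,"rx":0,"ry":0,"rz":0,"gripper":0.3},{"dx":0,"dy":0,"dz":-0.003,"rx":0,"ry":0,"rz":0,"gripper":0.3},{"dx":0,"dy":0,"dz":-0.002,"rx":0,"ry":0,"rz":0,"gripper":0.3},{"dx":0,"dy":0,"dz":0,"rx":0,"ry":0,"rz":0,"gripper":0.3},{"dx":0,"dy":0,"dz":0,"rx":0,"ry":0,"rz":0,"gripper":0.3}])

```text
t: 6.25
eef_pos: [510.3, 57.8, 82.6]
tcp_rot: [-1.571, -0.0, -1.768]
ft_force: [1.4, 0.0, -1.3]
opening: 0.416
```

>>> jog_arm(series=[{"dx":0,"dy":0,"dz":-0.001,"rx":0,"ry":0,"rz":0,"gripper":0.3},{"dx":0,"dy":0,"dz":-0.0008,"rx":0,"ry":0,"rz":0,"gripper":0.3},{"dx":0,"dy":0,"dz":0,"rx":0,"ry":0,"rz":0,"gripper":0.3},{"dx":0,"dy":0,"dz":0,"rx":0,"ry":0,"rz":0,"gripper":0.3}])

```text
t: 6.65
eef_pos: [510.3, 57.7, 80.9]
tcp_rot: [-1.571, -0.0, -1.768]
ft_force: [-0.5, -0.4, -0.4]
opening: 0.413
```

>>> jog_arm(series=[{"dx":0,"dy":0,"dz":-0.0003,"rx":0,"ry":0,"rz":0,"gripper":0.6},{"dx":0,"dy":0,"dz":0,"rx":0,"ry":0,"rz":0,"gripper":0.6},{"dx":0,"dy":0,"dz":0,"rx":0,"ry":0,"rz":0,"gripper":0.6},{"dx":0,"dy":0,"dz":0,"rx":0,"ry":0,"rz":0,"gripper":0.6},{"dx":0,"dy":0,"dz":0.01,"rx":0,"ry":0,"rz":0,"gripper":0.6},{"dx":0,"dy":0,"dz":0.03,"rx":0,"ry":0,"rz":0,"gripper":0.6},{"dx":0,"dy":0,"dz":0.03,"rx":0,"ry":0,"rz":0,"gripper":0.6},{"dx":-0.005,"dy":0.02,"dz":0.03,"rx":0,"ry":0,"rz":0,"gripper":0.6},{"dx":-0.02,"dy":0.02,"dz":0.02,"rx":0,"ry":0,"rz":0,"gripper":0.6},{"dx":-0.03,"dy":0.03,"dz":0,"rx":0,"ry":0,"rz":0,"gripper":0.6},{"dx":0,"dy":0,"dz":0,"rx":0,"ry":0,"rz":0,"gripper":0.6},{"dx":0,"dy":0,"dz":0,"rx":0,"ry":0,"rz":0,"gripper":0.6}])

```text
t: 7.85
eef_pos: [455.1, 128.3, 201.5]
tcp_rot: [-1.57, 0.0, -1.766]
ft_force: [-0.1, -0.3, -0.2]
opening: 0.602
```

```bash
python3 shot.py w5
```

```text
7.85 [455.1 128.3 201.5] [-1.5696e+00  2.0000e-04 -1.7659e+00] [-0.1 -0.3 -0.2] 0.602 [ 0.13  0.31  1.95 -0.    0.88  1.9 ]
```

View pics/w5.png

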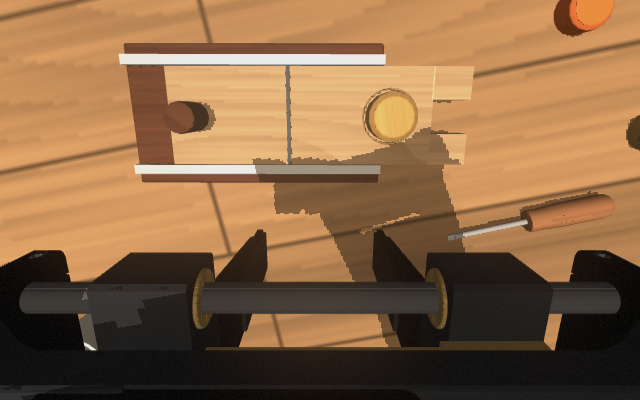

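Run:
```python
import cv2,pickle
from h import *
st,w=pickle.load(open("w5.pkl","rb"));im=cv2.imread("pics/w5.png")
x0,y0,s=345,70,8
big=cv2.resize(im[y0:y0+75,x0:x0+95],None,fx=s,fy=s,interpolation=cv2.INTER_CUBIC)
th=np.linspace(0,2*np.pi,181)
cx=(509.9,58.3)
for r,z,col in [(22,66,(0,0,255)),(20,81,(0,255,0)),(16,85,(255,0,0))]:
    P=np.c_[cx[0]+r*np.cos(th),cx[1]+r*np.sin(th),0*th+z]
    p=(proj("",P,w)-[x0,y0]+.5)*s-.5
    cv2.polylines(big,[p.round().astype(int)],True,col,1)
cv2.imwrite("pics/w5c.png",big)
```

```text
(no output)
```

View pics/w5c.png

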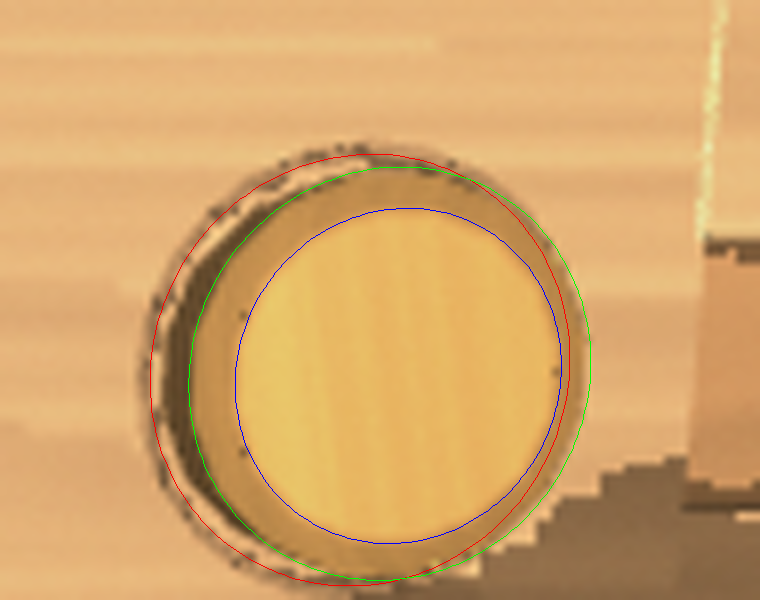

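The cap is seated and matches the predicted circles. Next is the knob.

>>> jog_arm(series=[{"dx":0.03,"dy":0.03,"dz":0,"rx":0,"ry":0,"rz":0,"gripper":0.6},{"dx":0.03,"dy":0.03,"dz":0,"rx":0,"ry":0,"rz":0,"gripper":0.6},{"dx":0.0272,"dy":0.0289,"dz":-0.01,"rx":0,"ry":0,"rz":0,"gripper":0.6},{"dx":0,"dy":0,"dz":-0.03,"rx":0,"ry":0,"rz":0,"gripper":0.6},{"dx":0,"dy":0,"dz":-0.01,"rx":0,"ry":0,"rz":0,"gripper":0.6},{"dx":0,"dy":0,"dz":0,"rx":0,"ry":0,"rz":0,"gripper":0.6},{"dx":0,"dy":0,"dz":0,"rx":0,"ry":0,"rz":0,"gripper":0.6}])

```text
t: 8.6
eef_pos: [542.8, 216.0, 151.3]
tcp_rot: [-1.571, -0.0, -1.769]
ft_force: [-0.0, -0.6, -0.6]
opening: 0.599
```

```bash
python3 shot.py w6
```

```text
8.6 [542.8 216.  151.3] [-1.5706 -0.     -1.7686] [-0.  -0.6 -0.6] 0.599 [ 0.27  0.52  1.74 -0.    0.88  2.03]
```

View pics/w6.png

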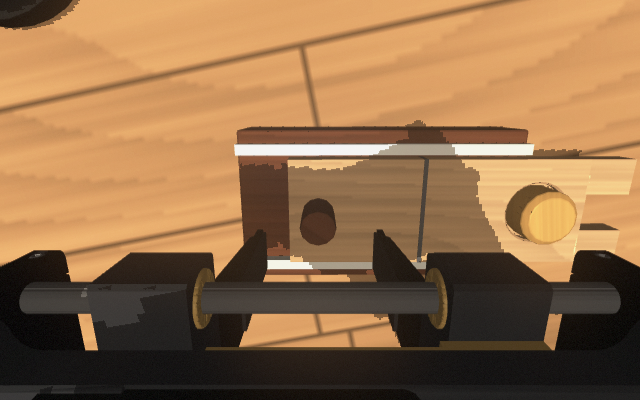

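>>> jog_arm(series=[{"dx":-0.0005,"dy":0.0012,"dz":-0.025,"rx":0,"ry":0,"rz":0,"gripper":0.6},{"dx":0,"dy":0,"dz":-0.025,"rx":0,"ry":0,"rz":0,"gripper":0.6},{"dx":0,"dy":0,"dz":-0.014,"rx":0,"ry":0,"rz":0,"gripper":0.6},{"dx":0,"dy":0,"dz":-0.005,"rx":0,"ry":0,"rz":0,"gripper":0.6},{"dx":0,"dy":0,"dz":0,"rx":0,"ry":0,"rz":0,"gripper":0.6},{"dx":0,"dy":0,"dz":0,"rx":0,"ry":0,"rz":0,"gripper":0.6}])

```text
t: 9.25
eef_pos: [542.5, 217.9, 82.6]
tcp_rot: [-1.57, 0.001, -1.768]
ft_force: [-0.3, -0.6, 1.1]
opening: 0.599
```

>>> jog_arm(series=[{"dx":0,"dy":0,"dz":0,"rx":0,"ry":0,"rz":0,"gripper":0.4},{"dx":0,"dy":0,"dz":0,"rx":0,"ry":0,"rz":0,"gripper":0.3},{"dx":0,"dy":0,"dz":0,"rx":0,"ry":0,"rz":0,"gripper":0.1},{"dx":0,"dy":0,"dz":0,"rx":0,"ry":0,"rz":0,"gripper":0.1},{"dx":0,"dy":0,"dz":0,"rx":0,"ry":0,"rz":0,"gripper":0.1},{"dx":0,"dy":0,"dz":0,"rx":0,"ry":0,"rz":0,"gripper":0.1}])

```text
t: 9.85
eef_pos: [542.0, 217.8, 81.7]
tcp_rot: [-1.571, -0.0, -1.768]
ft_force: [-0.7, -0.1, 1.3]
opening: 0.25
```

>>> jog_arm(series=[{"dx":0,"dy":0,"dz":-0.0005,"rx":0,"ry":0,"rz":0,"gripper":0.1},{"dx":-0.0008,"dy":-0.0039,"dz":0,"rx":0,"ry":0,"rz":0,"gripper":0.1},{"dx":-0.0012,"dy":-0.0059,"dz":0,"rx":0,"ry":0,"rz":0,"gripper":0.1},{"dx":-0.0012,"dy":-0.0059,"dz":0,"rx":0,"ry":0,"rz":0,"gripper":0.1},{"dx":-0.0012,"dy":-0.0059,"dz":0,"rx":0,"ry":0,"rz":0,"gripper":0.1},{"dx":-0.0008,"dy":-0.0039,"dz":0,"rx":0,"ry":0,"rz":0,"gripper":0.1},{"dx":0,"dy":0,"dz":0,"rx":0,"ry":0,"rz":0,"gripper":0.1}])

```text
t: 10.55
eef_pos: [537.2, 192.0, 81.6]
tcp_rot: [-1.57, 0.0, -1.768]
ft_force: [0.4, -1.4, 6.6]
opening: 0.247
```

>>> jog_arm(series=[{"dx":-0.0008,"dy":-0.0039,"dz":0,"rx":0,"ry":0,"rz":0,"gripper":0.1},{"dx":-0.0012,"dy":-0.0059,"dz":0,"rx":0,"ry":0,"rz":0,"gripper":0.1},{"dx":-0.0012,"dy":-0.0059,"dz":0,"rx":0,"ry":0,"rz":0,"gripper":0.1},{"dx":-0.0012,"dy":-0.0059,"dz":0,"rx":0,"ry":0,"rz":0,"gripper":0.1},{"dx":-0.0012,"dy":-0.0059,"dz":0,"rx":0,"ry":0,"rz":0,"gripper":0.1},{"dx":-0.0012,"dy":-0.0059,"dz":0,"rx":0,"ry":0,"rz":0,"gripper":0.1},{"dx":-0.0012,"dy":-0.0059,"dz":0,"rx":0,"ry":0,"rz":0,"gripper":0.1},{"dx":-0.0008,"dy":-0.0039,"dz":0,"rx":0,"ry":0,"rz":0,"gripper":0.1},{"dx":0,"dy":0,"dz":0,"rx":0,"ry":0,"rz":0,"gripper":0.1},{"dx":0,"dy":0,"dz":0,"rx":0,"ry":0,"rz":0,"gripper":0.1}])

```text
t: 11.55
eef_pos: [528.4, 148.8, 81.6]
tcp_rot: [-1.569, 0.0, -1.768]
ft_force: [-0.0, -1.8, 6.4]
opening: 0.245
```

```bash
python3 shot.py w7
```

```text
11.55 [528.4 148.8  81.6] [-1.5695e+00  1.0000e-04 -1.7677e+00] [-0.  -1.8  6.4] 0.245 [ 0.15  0.58  1.88 -0.    0.68  1.92]
```

View pics/w7.png

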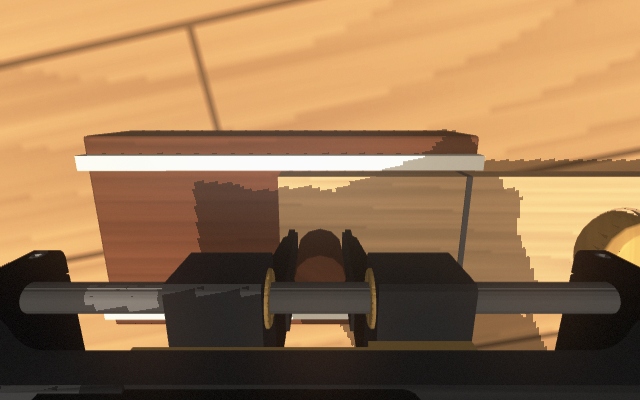

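Run:
```python
import cv2
im=cv2.imread("pics/w7.png")
cv2.imwrite("pics/w7c.png",cv2.resize(im[145:265,430:510],None,fx=5,fy=5,interpolation=cv2.INTER_CUBIC))
```

```text
(no output)
```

View pics/w7c.png

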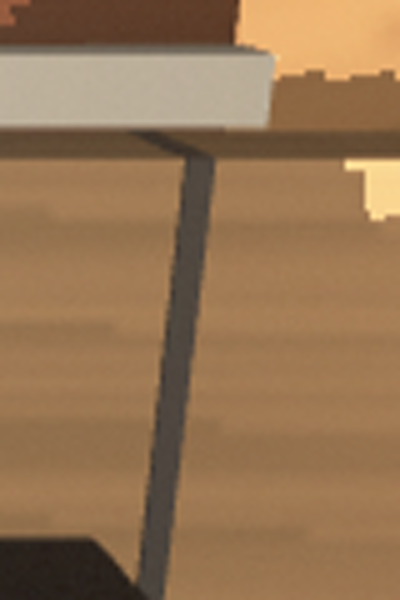

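```bash
cat > dist.py <<'E'
import pickle
from h import *
st,w=pickle.load(open("w7.pkl","rb"))
u=np.array([np.cos(-1.7676),np.sin(-1.7676)])
C=lambda a,b:((a+.5)/5-.5+430,(b+.5)/5-.5+145)
f=lambda c,z:unprojw(w,c,z)[:2]
e1=f(C(274,56),58);e2=f(C(266,127),58);l1=f(C(199,160),66);l2=f(C(150,595),66)
print([x.round(1).tolist() for x in (e1,e2,l1,l2)]);print("edge",e1@u,e2@u,"line",l1@u,l2@u, "old edge",np.array([510.7,62.6])@u)
E
python3 dist.py
```

```text
[[559.3, 53.1], [551.7, 54.5], [551.8, 65.2], [503.2, 74.7]]
edge -161.44060239002906 -161.35085064216796 line -171.79408764928203 -171.69368842320594 old edge -161.25169224542566
```

>>> jog_arm(series=[{"dx":-0.0006,"dy":-0.003,"dz":0,"rx":0,"ry":0,"rz":0,"gripper":0.1},{"dx":-0.0008,"dy":-0.004,"dz":0,"rx":0,"ry":0,"rz":0,"gripper":0.1},{"dx":-0.0006,"dy":-0.0031,"dz":0,"rx":0,"ry":0,"rz":0,"gripper":0.1},{"dx":0,"dy":0,"dz":0,"rx":0,"ry":0,"rz":0,"gripper":0.1},{"dx":0,"dy":0,"dz":0,"rx":0,"ry":0,"rz":0,"gripper":0.1},{"dx":0,"dy":0,"dz":0,"rx":0,"ry":0,"rz":0,"gripper":0.1}])

```text
t: 12.2
eef_pos: [526.5, 138.9, 81.6]
tcp_rot: [-1.569, 0.0, -1.768]
ft_force: [0.3, 0.2, 6.0]
opening: 0.246
```

```bash
python3 shot.py w8
python3 - <<'E'
import cv2
from cell import env
im=cv2.imread("pics/w8.png")
cv2.imwrite("pics/w8c.png",cv2.resize(im[145:265,430:530],None,fx=5,fy=5,interpolation=cv2.INTER_CUBIC))
t=env.read_camera("top")[:,:,::-1];s=env.read_camera("side")[:,:,::-1]
cv2.imwrite("pics/t8.png",cv2.resize(t[120:260,230:450],None,fx=3.5,fy=3.5,interpolation=cv2.INTER_CUBIC));cv2.imwrite("pics/s8.png",s)
E
```

```text
12.2 [526.5 138.9  81.6] [-1.5693e+00  4.0000e-04 -1.7678e+00] [0.3 0.2 6. ] 0.246 [ 0.14  0.57  1.9  -0.    0.67  1.9 ]
```

View pics/w8.png

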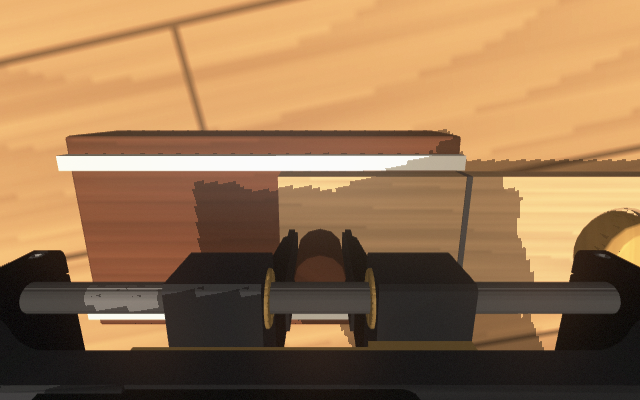

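View pics/w8c.png

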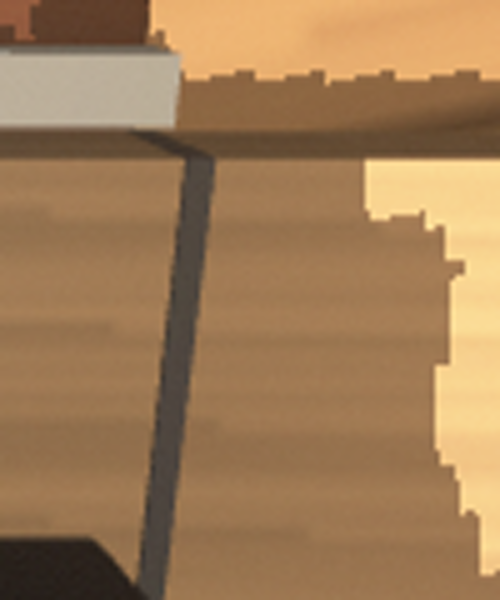

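View pics/t8.png

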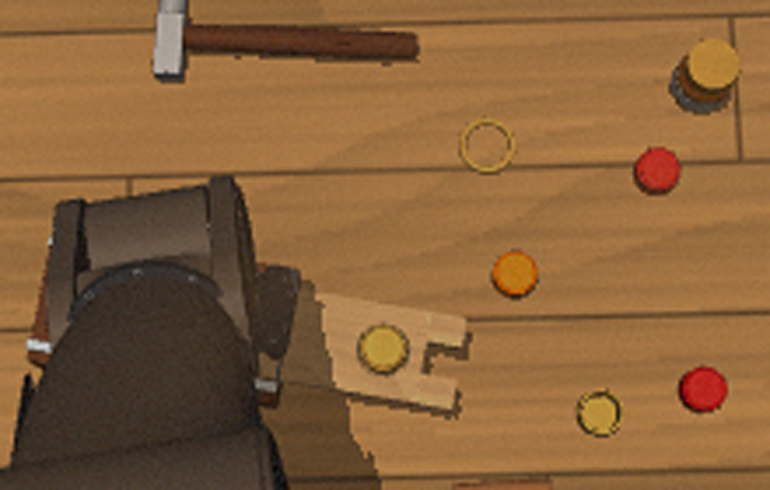

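View pics/s8.png

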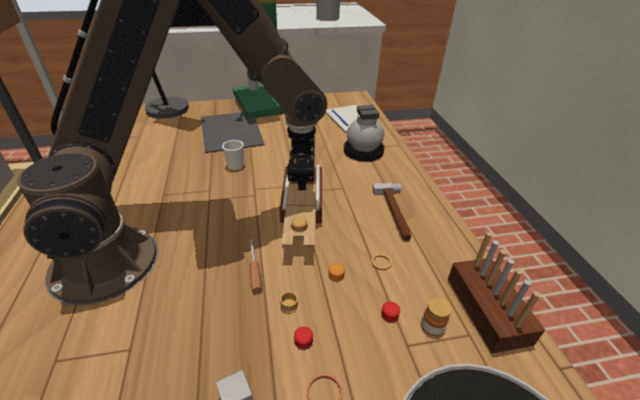

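```bash
sed -e 's/w7/w8/;s/274,56/180.5,56/;s/266,127/177,127/' dist.py > d8.py; python3 d8.py
```

```text
[[559.4, 53.1], [551.7, 54.1], [549.8, 55.3], [501.3, 64.9]]
edge -161.44538784236607 -160.9776719665664 line -161.7469258773671 -161.65377519384242 old edge -161.25169224542566
```

>>> jog_arm(series=[{"dx":-0.0001,"dy":-0.0004,"dz":0,"rx":0,"ry":0,"rz":0,"gripper":0.1},{"dx":0,"dy":0,"dz":0,"rx":0,"ry":0,"rz":0,"gripper":0.1},{"dx":0,"dy":0,"dz":0,"rx":0,"ry":0,"rz":0,"gripper":0.1},{"dx":0,"dy":0,"dz":0,"rx":0,"ry":0,"rz":0,"gripper":0.1},{"dx":0,"dy":0,"dz":0,"rx":0,"ry":0,"rz":0,"gripper":0.1}])

```text
t: 12.85
eef_pos: [526.5, 138.9, 81.6]
tcp_rot: [-1.569, 0.001, -1.768]
ft_force: [-0.2, 3.4, 7.9]
opening: 0.248
```

Run:
```python
from cell import env
s=env.state();print(s["eef_pos"],s["ft_force"],s["opening"]);print(env.job_done())
```

```text
[526.50882986 138.88299601  81.62595876] [-0.24782434  3.35777602  7.87409652] 0.2481867587659413
the job is handed in; nothing more can be done
None
```

The job is handed in at about 12.9 s. The brass cap is seated, the board is slid out, and the gripper still holds the knob.

- **Cap:** I picked the closed-face-up brass cap, set it rim-down in the pocket and let go. A wrist picture afterwards showed it on the circles predicted for a seated cap.
- **Board:** I gripped the knob and slid the board about 80 mm outward between the fences, pressing down with about 6–8 N. The arm's height stayed constant to within 0.1 mm, and I saw no tipping.
- **Line position:** the wrist picture after the slide put the line 0.3–0.7 mm short of the block's outer edge. My last 0.4 mm nudge did not move the arm and only raised the push along y to about 3 N. That small shortfall probably remains; I took no picture after the nudge.
- **Other objects:** in the last top and side pictures, the open cap, the red and orange look-alikes and the other bystanders in view look unmoved. I judged that by eye.

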